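# Set the grain mill's press-and-turn wheel to the mark and latch it

## Robot

A 7-joint arm with a two-finger parallel gripper is mounted at the origin on a cart in front of the work surface, level with it; the furniture and walls round the work are solid. World frame = base frame: x ahead of the robot, y to its left, z up, the work surface at z = 0. Lengths are in m, angles in rad, forces in N, time in s.
With the tool pointing down it reaches from about 0.4 to 0.85 m from the base axis. Payload 4.5 kg.
Tool frame: the origin (TCP) lies at the very end of the fingers, on their centre line; the grasp point (between the pads) lies grip_point_offset behind it (grip_point_offset is the distance from the TCP to the grasp point, in m); z points along the fingers, y is the line along which they close (so a half turn about z gives the same grasp; the last joint's range is limited). The gripper opens to 85 mm and grips with 20 to 120 N. Pads are 22 mm wide; open, the fingers measure 114 mm over their backs; the gripper's body (76 mm by 85 mm) begins 54 mm behind the grasp point. The pads swing forward as they close: fully open they stand 13 mm farther back than shut.
Start: joints at [-1.181, 0.689, -0.195, 1.565, 0.157, 0.902, -0.215], TCP at [0.218, 0.586, 0.231] pointing down, gripper open.
Joint ranges: [-3.01, 3.01], [-0.46, 2.08], [-1.47, 1.51], [0.13, 2.56], [-1, 4.14], [0.04, 2.09], [-2.66, 2.66]. Speed limits (rad/s): [2.57, 2.57, 3.14, 3.14, 3.14, 3.14, 3.14].

## Interface

Orientations are given as a rotation vector (axis times angle).
In Python, from station import sense, camera, calibration, job_done, find_in, silhouettes, tip_of, grip_point_offset gives the robot as it stands. The module is installed in compiled form; this text tells all that it offers.
- The arm moves only by the tool apply_moves, never from a script. Its argument "series" is a list of rows, each a list of 7 numbers: the shift along the tool's x, y, z in mm, then the turn, a rotation vector about the tool's x, y, z in rad, then the opening, from -1 (shut) to 1 (fully open). A call has 1 to 5 rows; each row shifts and turns the commanded pose from where the row before left it, along the tool's axes as they then stand; what a row does not reach is not made up. A row lasts 1/8 s, in which the tool goes at most 62.5 mm and 10.7 degrees, less where a joint would pass 70% of its speed; a pose out of reach is approached as far as the arm can. A call is refused whole if a number of a shift passes 62.5 or a number of a turn 0.188, either way. A call with a gripper value outside its range is refused whole. The fingers move at their own pace and stop on an object; "newtons" is the grip in N (left out, the last holds). Time passes only in rows, so rows that do not move let the fingers close. It gives the time, the measured TCP pose, the force, the opening and the grip force at its end, in the units of the state.
- sense(): the state, without advancing time (a new reading comes with each control period).
- camera(name): name is "scene" or "top"; returns the picture (400x640x3 uint8, red, green, blue); there is no depth.
- calibration(name): a dict with "vertical_fov" (degrees; the focal length in pixels is half the picture's height over the tangent of half this angle, whatever the lens; pixels are square), "cx", "cy" (the principal point, pixels), "D" ([k1, k2, p1, p2, k3] as OpenCV has them; the pictures are not rectified), "extrinsics" (4x4, takes a point from camera to world coordinates). Camera axes: x right, y up, looking along -z (the intrinsics and any distortion apply to the point x, -y, -z); pixel columns grow to the right and rows downward; lengths in m; the calibration is good to about 2 mm. A picture is of the moment at which its call begins. calibration takes no time and is no camera call.
- job_done(): hands the job in; it is judged then, once.
Trained networks look in the newest picture that a camera, given by its name, has taken for a name from the list of things; names that differ only in an ending like _2 or _b are one class to them, and where a whole thing is asked for, a point or a joint stands for the part that bears it (a point fixed in the world has none). Each returns a list of dicts, best first, with "confidence" (0 to 1); they miss things now and then, are a little off and sometimes report something else, mostly with a low value. They report only what shows in the picture. A call takes as long as a camera call.
- find_in(camera, thing): "xyz" ([x, y, z] in m, in world coordinates, good to about 4 mm: the middle of the surface that is visible of it).
- silhouettes(camera, thing): "region" (400x640 bool, what is visible of it).
- tip_of(camera, thing): "xyz" ([x, y, z] in m, in world coordinates, good to about 4 mm: a listed point, or the origin of a listed thing).
The state is a dict: "time_s": time; "q": joint angles; "joint_velocities": joint speeds; "tau": joint torques, N m; "ee_pos": TCP position; "ee_rot": TCP orientation; "force": force on the tool from outside, world axes, zero at the start; "torque": the same for the moment, N m; "gripper_width": finger opening in m; "grasp_force": force on a finger pad.
Only numpy, scipy, OpenCV 4.12 (cv2) and the standard library are available. Lean on these libraries where they do the work, as an engineer would, in place of code of your own. Each camera call takes 0.05 s, during which the arm holds its last target. There are 200 camera calls.

## Task

Set the grain mill to the marked grind: press its wheel down against the spring to free it, turn it until the white line points at the red tab, and let it spring back up to lock. Then swing the steel latch (orange post) fully home over the wheel's rim, leaving the setting, the red tab and the things round about as they are. Do not force the wheel.

Things in the scene. Friction and masses are not known exactly. Their poses are not given: they have to be found in the camera images.
- mill: Grain mill, fixed to the worktop: a white box 200 x 200 mm, its steel top at 87 mm, grey drawer front and knob on its front. Origin: centre of the underside; x points from the front to the back of the mill, y to its left, z up. The wheel's axis goes up through this origin.
- wheel_center (a point): On the wheel's axis, level with its flange's top: 108 mm above the worktop when up. Wheel: grey flange, radius 70 mm, 10 mm thick; on it a black hub, radius 17 mm, and three upright black wings 120 degrees apart, 14 mm thick, 24 mm high, reaching to radius 61 mm. Between them the flange is bare: closed fingertips can press it there and push a wing round.
- wheel_line (a point): End of the white line on the wheel: on the flange's edge, radius 70 mm, level with the flange's top. The line runs along the top of one wing (the other two wings stand 120 degrees either side of it).
- wheel (a joint): Angle of the wheel, rad: 0 with the white line at the mill's front (-x of the mill), growing counter-clockwise seen from above. Stops at -2.4 and 2.4; it starts between -1.5 and -0.7 (mill's left). Pressed down it turns with about 0.12 N m of friction and stays where it is left.
- wheel_press (a joint): How far the wheel is pressed down, m: 0 up, 0.008 right down. A spring holds it up, where a brake holds it fast (it would take over 40 N at a wing to force it round): about 12 N start it down, 0.7 N more for each mm, about 18 N at the bottom. From about 2 mm down it turns freely.
- index_mark (a point): The point on the circle of radius 70 mm round the wheel's axis where the red tab points; the white line's end belongs straight above it, once set. The red tab (14 x 12 mm, radius 74 to 88 mm) lies at 88 to 94 mm height on the black scale disc below the wheel's flange.
- index_tab (a joint): Angle of the red tab, rad, on the same scale as the wheel: 0 at the mill's front, counter-clockwise from above. It starts between 0.7 and 1.4 (the mill's right) and is stiff; leave it.
- latch (a joint): Angle of the steel swing latch, rad: 0 fully home against its stop, its strap along the mill's left edge (pointing to +x of the mill), nose over the wheel's rim; grows as its end swings out to the left (counter-clockwise from above), up to 1.5. Starts 0.6 to 1.0. Friction about 0.15 N m (2 N at the post); it stays where it is left.
- latch_hinge (a point): The latch's upright pivot axis near the mill's front left corner (75 mm to the front, 85 mm left of the mill's axis), 112 mm above the worktop. The strap is 18 mm wide and lies at 112 to 118 mm height.
- latch_post (a point): Centre of the top of the orange finger post at the latch's free end: upright, diameter 19 mm, top at 148 mm, 30 mm above the strap, 85 mm from the pivot. Push it sideways.
- tin: Food tin, diameter 75, 58 mm high, on the left; bystander. Origin: centre of the underside.
- peanut_jar: Jar with a red lid, diameter 63, 91 mm high, on the right; bystander. Origin: centre of the underside.
- mug: White mug, 94 mm high, on the left; bystander. Origin: centre of the underside.
- cream_tube: Cream tube lying flat, 42 x 146 x 28 mm, front left; bystander. Origin: centre of the underside.
- snack: Wrapped snack bar lying flat, 59 x 175 x 14 mm, front right; bystander. Origin: centre of the underside.

How it is judged:
On the way, in this order (a step that is already met when the one before it is completed fails the run):
1. the wheel is pressed down while it is still away from the mark (value of joint wheel_press above 0.002 m and horizontal distance between wheel_line and index_mark above 0.02 m), for 0.1 s.
2. the white line stands at the red tab, the wheel is up again and at rest, the latch not yet home (horizontal distance between wheel_line and index_mark below 0.007 m and value of joint wheel_press below 0.0015 m and velocity of joint wheel between -0.05 and 0.05 rad/s and value of joint latch above 0.3 rad), for 0.2 s.
3. the latch is swung home (value of joint latch below 0.08 rad), for 0.2 s.
At the end, for the whole second after the job is handed in: The white line's end is within 7 mm (about 6 degrees) of the red tab's point seen from above, the wheel is sprung up (less than 1.5 mm down) and still, and the latch is home within 0.08 rad (about 7 mm at its post) (horizontal distance between wheel_line and index_mark below 0.007 m and value of joint wheel_press below 0.0015 m and velocity of joint wheel between -0.05 and 0.05 rad/s and value of joint latch below 0.08 rad); the robot touches nothing.
It fails at once if the red tab is moved by more than 8 mm (distance of index_mark from where it was at the start of the episode above 0.008 m).
It fails at once if the wheel is forced (more than 40 N) (contact force between the fingers and wheel above 40 N).
It fails at once if the tin, jar, mug, tube or snack bar is moved by more than 30 mm (distance of any of tin, peanut_jar, mug, cream_tube, snack from where it was at the start of the episode above 0.03 m).
It also fails if it takes over 64 s, if anything falls off the work surface, if the arm or the gripper's body presses on something with over 40 N, if the wrist force passes 120 N, or if a joint passes its speed limit or range.

## Working session

There is one attempt and no reset: what is moved stays moved. The work goes in short steps, Python scripts to look and compute and a tool call to move; the robot and the scene stay as the last step left them, time stands still between calls to the robot, and variables do not carry over. Pictures are saved under pics/ and viewed, at most 10 in all, crops included, and the job is handed in when it is done.

Besides the shell and the picture viewer there is one more tool, called as a command line: name --pt "numbers of a row" for each row, then --argument value for the rest. apply_moves: Moves the arm, as the interface text tells. Its arguments: {"type":"object","properties":{"series":{"type":"array","items":{"type":"array","items":{"type":"number"}}},"newtons":{"type":"number"}},"required":["series"]}

```bash
mkdir -p pics; python3 - <<'E'
from station import *
import cv2,numpy as np
s=sense();print({k:np.round(v,3).tolist() for k,v in s.items()},grip_point_offset)
for c in("scene","top"):
    im=camera(c);cv2.imwrite(f"pics/{c}0.png",im[:,:,::-1])
    k=calibration(c);print(c,k["vertical_fov"],k["cx"],k["cy"],k["D"],np.round(k["extrinsics"],3).tolist())
    for t in("mill","wheel_center","wheel_line","index_mark","latch_hinge","latch_post","tin","mug","peanut_jar","cream_tube","snack"):
        r=tip_of(c,t)[:2];print(t,[(np.round(x["xyz"],3).tolist(),round(x["confidence"],2)) for x in r])
E
```

```text
{'time_s': 0.0, 'q': [-1.181, 0.69, -0.195, 1.566, 0.157, 0.902, -0.215], 'joint_velocities': [-0.001, 0.001, 0.002, 0.001, -0.002, 0.0, -0.001], 'tau': [-0.0, -53.96, -1.267, -15.854, 0.009, 0.01, 0.0], 'ee_pos': [0.218, 0.585, 0.23], 'ee_rot': [-0.556, -3.092, 0.003], 'force': [-0.911, -0.042, -0.222], 'torque': [0.024, -0.018, 0.035], 'grasp_force': 0.0, 'gripper_width': 0.085} 0.0187
scene 48.14843485807433 318.77574828734265 199.40857830520386 [0.0439979 0.        0.        0.        0.       ] [[0.006, 0.496, -0.868, -1.06], [-1.0, -0.007, -0.011, -0.043], [-0.012, 0.868, 0.496, 0.992], [0.0, 0.0, 0.0, 1.0]]
mill [([0.542, -0.065, 0.002], 0.76)]
wheel_center [([0.543, -0.067, 0.103], 0.61)]
wheel_line [([0.487, -0.022, 0.106], 0.78)]
index_mark []
latch_hinge []
latch_post []
tin [([0.526, 0.394, -0.002], 0.57)]
mug [([0.624, 0.413, -0.002], 0.59)]
peanut_jar []
cream_tube [([0.379, 0.454, -0.002], 0.76)]
snack [([0.396, -0.527, -0.002], 0.88)]
top 50.79241564153386 319.1217076933227 202.02274507175375 [-0.03164722  0.          0.          0.          0.        ] [[-0.006, 0.998, -0.055, 0.408], [-1.0, -0.006, -0.007, -0.049], [-0.007, 0.055, 0.998, 1.559], [0.0, 0.0, 0.0, 1.0]]
mill [([0.545, -0.063, -0.004], 0.75)]
wheel_center [([0.545, -0.063, 0.108], 0.76), ([0.442, -0.383, 0.001], 0.6)]
wheel_line [([0.49, -0.017, 0.108], 0.95)]
index_mark []
latch_hinge [([0.454, 0.001, 0.11], 0.74)]
latch_post [([0.526, 0.395, 0.005], 0.29)]
tin [([0.524, 0.395, 0.004], 0.79)]
mug [([0.624, 0.411, 0.004], 0.71)]
peanut_jar [([0.442, -0.383, 0.001], 0.73), ([0.524, 0.392, 0.004], 0.7)]
cream_tube [([0.383, 0.456, -0.003], 0.64)]
snack [([0.397, -0.524, -0.0], 0.89), ([0.546, -0.066, 0.109], 0.68)]
```

```bash
python3 - <<'E'
import cv2
a=cv2.imread("pics/top0.png");cv2.imwrite("pics/topc.png",cv2.resize(a[70:270,220:440],None,fx=3,fy=3,interpolation=cv2.INTER_CUBIC)[:600])
E
```

```text
(no output)
```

View pics/scene0.png

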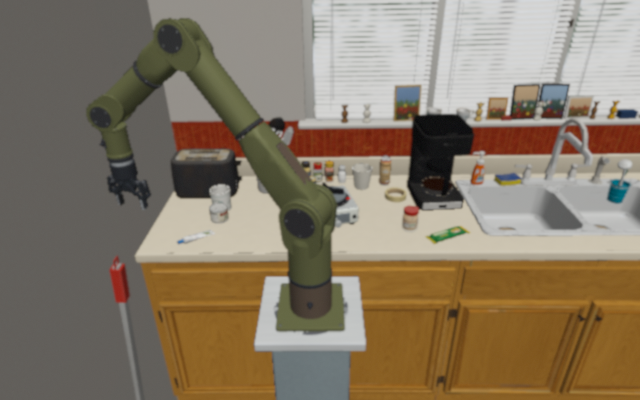

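View pics/topc.png

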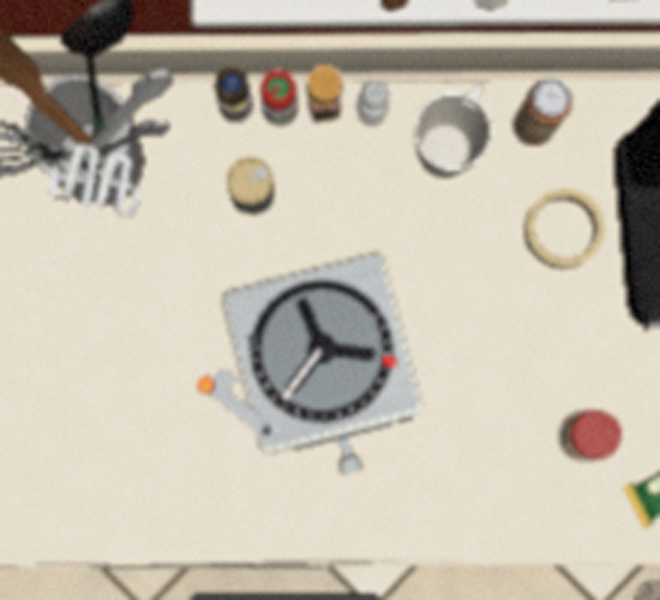

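The crop shows the mill turned slightly. The white line's end is near crop (286,396), the red tab at (390,361), the orange post at (205,385), the hinge at (266,430) and the knob at (348,460). Next I'll measure these by colour.

```bash
cat >h.py <<'E'
from station import *
import cv2,numpy as np
def ray(c,uv,z):
    k=calibration(c);f=200/np.tan(np.radians(k["vertical_fov"]/2))
    K=np.array([[f,0,k["cx"]],[0,f,k["cy"]],[0,0,1.]])
    p=cv2.undistortPoints(np.array([[uv]],float),K,np.array(k["D"],float))[0,0]
    E=np.array(k["extrinsics"]);d=E[:3,:3]@[p[0],-p[1],-1];o=E[:3,3]
    return o+d*(z-o[2])/d[2]
def cen(m,box):
    x0,y0,x1,y1=box;ys,xs=np.nonzero(m[y0:y1,x0:x1]);return (xs.mean()+x0,ys.mean()+y0,len(xs)) if len(xs) else None
def measure():
    im=camera("top").astype(int);R,G,B=im[...,0],im[...,1],im[...,2]
    box=(270,150,375,235)
    red=(R>150)&(G<110)&(B<110);org=(R>170)&(G-B>40)&(R-G>50)
    out={}
    for n,m,z in(("tab",red&~org,.094),("post",org,.148)):
        c=cen(m,box)
        if c: out[n]=(np.round(ray("top",c[:2],z),4),c)
    return im,out
E
python3 - <<'E'
from h import *
im,o=measure();print(o)
for t in("wheel_center","wheel_line","latch_hinge","mill"):
    P=[]
    for i in range(4):
        camera("top");r=tip_of("top",t)
        if r:P.append(r[0]["xyz"])
    print(t,np.round(P,4).tolist(),np.round(np.mean(P,0),4))
for n,uv,z in(("hinge",(220+266/3,70+430/3),.118),("lineend",(220+287/3,70+396/3),.12),("c",(220+322/3,70+347/3),.132),("knob",(220+348/3,70+460/3),.04)):
    print(n,ray("top",uv,z))
for uv in((223,292),(380,252),(421,409),(266,452)): print("corner",ray("top",(220+uv[0]/3,70+uv[1]/3),.087))
E
```

```text
{'tab': (array([ 0.532 , -0.1432,  0.094 ]), (np.float64(349.0), np.float64(189.57142857142856), 14)), 'post': (array([0.5003, 0.0653, 0.148 ]), (np.float64(288.0), np.float64(198.0), 21))}
wheel_center [[0.5471, -0.0604, 0.1058], [0.5417, -0.0651, 0.1094], [0.5464, -0.0647, 0.1086], [0.5434, -0.0667, 0.108]] [ 0.5446 -0.0642  0.108 ]
wheel_line [[0.4871, -0.0196, 0.1044], [0.4893, -0.0192, 0.1038], [0.4858, -0.0191, 0.1053], [0.4865, -0.0167, 0.1074]] [ 0.4872 -0.0186  0.1052]
latch_hinge [[0.4547, 0.0046, 0.1138], [0.4533, 0.0013, 0.1099], [0.6238, 0.4102, -0.0003]] [0.5106 0.1387 0.0745]
mill [[0.5462, -0.0641, -0.0014], [0.5432, -0.0649, -0.0037], [0.5432, -0.0645, -0.0038]] [ 0.5442 -0.0645 -0.003 ]
hinge [ 0.44928815 -0.00295911  0.118     ]
lineend [ 0.48787039 -0.02714129  0.12      ]
c [ 0.5425799  -0.06726981  0.132     ]
knob [ 0.41493328 -0.09877434  0.04      ]
corner [0.612296   0.04778448 0.087     ]
corner [ 0.65836286 -0.13670637  0.087     ]
corner [ 0.47359157 -0.18274672  0.087     ]
corner [ 0.42456344 -0.00186908  0.087     ]
```

```bash
cat >>h.py <<'E'
from scipy.spatial.transform import Rotation as Ro
C=np.array([.543,-.066])
def plan(p,yaw,n,start=None):
    "rows to TCP p, tool pointing down with y axis at world angle yaw (deg)"
    s=sense();p0,R0=(s["ee_pos"],Ro.from_rotvec(s["ee_rot"])) if start is None else start
    y=np.radians(yaw);Y=np.array([np.cos(y),np.sin(y),0]);Z=np.array([0,0,-1.]);RT=Ro.from_matrix(np.c_[np.cross(Y,Z),Y,Z])
    d=(R0.inv()*RT).as_rotvec()/n;step=(np.array(p)-p0)/n;R=R0
    for i in range(n):
        print(np.round(1000*R.inv().apply(step),1).tolist(),np.round(d,4).tolist());R=R*Ro.from_rotvec(d)
    return np.array(p),RT
def fing(phi,r=.042,z=.13): a=np.radians(phi);return [C[0]+r*np.cos(a),C[1]+r*np.sin(a),z]
E
python3 -c "
from h import *
plan(fing(102,z=.19),282,15)"
```

```text
[-34.0, -30.8, 2.8] [-0.0, -0.0, 0.1718]
[-38.7, -24.6, 2.8] [-0.0, -0.0, 0.1718]
[-42.4, -17.6, 2.8] [-0.0, -0.0, 0.1718]
[-44.7, -10.1, 2.8] [-0.0, -0.0, 0.1718]
[-45.8, -2.3, 2.8] [-0.0, -0.0, 0.1718]
[-45.5, 5.6, 2.8] [-0.0, -0.0, 0.1718]
[-43.9, 13.3, 2.8] [-0.0, -0.0, 0.1718]
[-41.0, 20.6, 2.8] [-0.0, -0.0, 0.1718]
[-36.9, 27.3, 2.8] [-0.0, -0.0, 0.1718]
[-31.7, 33.2, 2.8] [-0.0, -0.0, 0.1718]
[-25.5, 38.1, 2.8] [-0.0, -0.0, 0.1718]
[-18.6, 41.9, 2.8] [-0.0, -0.0, 0.1718]
[-11.2, 44.5, 2.8] [-0.0, -0.0, 0.1718]
[-3.4, 45.7, 2.8] [-0.0, -0.0, 0.1718]
[4.4, 45.6, 2.8] [-0.0, -0.0, 0.1718]
```

apply_moves --pt "-34 -30.8 2.8 0 0 0.172 -1" --pt "-38.7 -24.6 2.8 0 0 0.172 -1" --pt "-42.4 -17.6 2.8 0 0 0.172 -1" --pt "-44.7 -10.1 2.8 0 0 0.172 -1" --pt "-45.8 -2.3 2.8 0 0 0.172 -1" --newtons 40

```text
time_s: 3.48
ee_pos: [0.3239, 0.3813, 0.2176]
ee_rot: [1.801, 2.574, 0.002]
force: [0.5, 0.6, 0.0]
gripper_width: -0.0
grasp_force: 0.0
```

apply_moves --pt "-45.5 5.6 2.8 0 0 0.172 -1" --pt "-43.9 13.3 2.8 0 0 0.172 -1" --pt "-41 20.6 2.8 0 0 0.172 -1" --pt "-36.9 27.3 2.8 0 0 0.172 -1" --pt "-31.7 33.2 2.8 0 0 0.172 -1"

```text
time_s: 4.1
ee_pos: [0.4293, 0.1775, 0.2035]
ee_rot: [-2.71, -1.589, -0.002]
force: [1.0, 0.8, 0.2]
gripper_width: 0.0002
grasp_force: 0.0
```

apply_moves --pt "-25.5 38.1 2.8 0 0 0.172 -1" --pt "-18.6 41.9 2.8 0 0 0.172 -1" --pt "-11.2 44.5 2.8 0 0 0.172 -1" --pt "-3.4 45.7 2.8 0 0 0.172 -1" --pt "4.4 45.6 2.8 0 0 0.172 -1"

```text
time_s: 4.72
ee_pos: [0.5343, -0.0265, 0.1894]
ee_rot: [-3.125, -0.315, -0.002]
force: [0.4, 0.7, 1.0]
gripper_width: 0.0004
grasp_force: 0.0
```

```bash
python3 -c "
from h import *
s=sense();print(s['time_s'],s['q'],s['ee_pos'],s['force'],s['gripper_width']);print(fing(102))
plan(fing(102,z=.118),282,4)
cv2.imwrite('pics/top1.png',cv2.resize(camera('top')[70:270,220:440,::-1],None,fx=3,fy=3))"
```

```text
4.725 [-0.28825973  0.66970845  0.42273333  1.90233092 -0.43038266  0.65836529
 -0.97108606] [ 0.5342978  -0.02648667  0.18941894] [0.41896692 0.72122448 1.04648849] 0.00036457902594096565
[np.float64(0.5342677089856541), np.float64(-0.02491780076918016), 0.13]
[0.0, -0.4, 17.9] [-0.0001, -0.0003, -0.0021]
[0.1, -0.4, 17.9] [-0.0001, -0.0003, -0.0021]
[0.1, -0.4, 17.9] [-0.0001, -0.0003, -0.0021]
[0.1, -0.4, 17.9] [-0.0001, -0.0003, -0.0021]
```

View pics/top1.png

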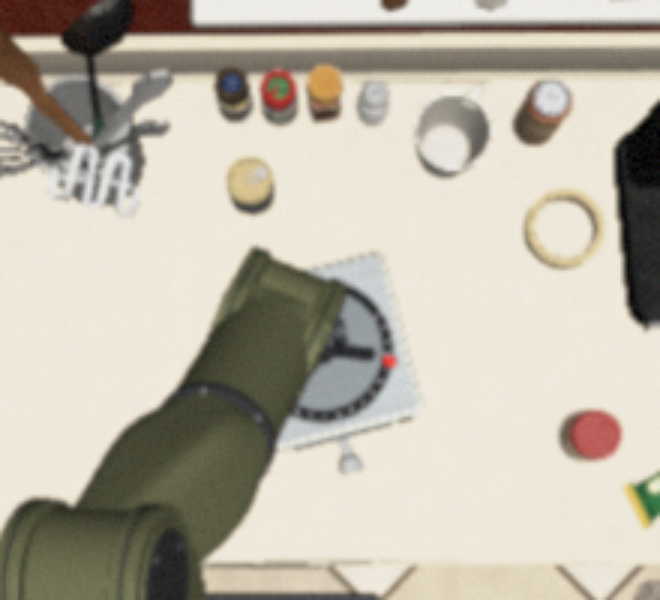

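The arm covers the left of the wheel, and the red tab still shows at (390,361). I'll go down in steps.

apply_moves --pt "0 -0.4 18 0 0 -0.002 -1" --pt "0 -0.4 18 0 0 -0.002 -1" --pt "0 -0.4 18 0 0 -0.002 -1" --pt "0 -0.4 18 0 0 -0.002 -1" --pt "0 0 0 0 0 0 -1"

```text
time_s: 5.4
ee_pos: [0.5323, -0.0233, 0.1164]
ee_rot: [-3.123, -0.336, 0.003]
force: [-0.2, -0.4, 0.7]
gripper_width: 0.0003
grasp_force: 0.0
```

apply_moves --pt "0 0 4 0 0 0 -1" --pt "0 0 4 0 0 0 -1" --pt "0 0 2 0 0 0 -1" --pt "0 0 2 0 0 0 -1" --pt "0 0 0 0 0 0 -1"

```text
time_s: 6.02
ee_pos: [0.5332, -0.0236, 0.1065]
ee_rot: [-3.123, -0.335, -0.002]
force: [-1.3, 1.6, 11.3]
gripper_width: 0.0004
grasp_force: 5.6
```

apply_moves --pt "0 0 2 0 0 0 -1" --pt "0 0 2 0 0 0 -1" --pt "0 0 0 0 0 0 -1"

```text
time_s: 6.4
ee_pos: [0.5332, -0.0236, 0.1028]
ee_rot: [-3.123, -0.335, -0.003]
force: [-2.6, 1.5, 14.6]
gripper_width: -0.0
grasp_force: 7.1
```

apply_moves --pt "-5.2 0.3 0 0 0 -0.12 -1" --pt "-5.2 0.3 0 0 0 -0.12 -1" --pt "-5.2 0.3 0 0 0 -0.12 -1" --pt "-5.2 0.3 0 0 0 -0.12 -1" --pt "-5.2 0.3 0 0 0 -0.12 -1"

```text
time_s: 7.02
ee_pos: [0.5138, -0.0351, 0.1034]
ee_rot: [2.88, 1.251, 0.012]
force: [2.0, 3.5, 14.3]
gripper_width: 0.0003
grasp_force: 7.0
```

apply_moves --pt "-5.2 0.3 0 0 0 -0.12 -1" --pt "-5.2 0.3 0 0 0 -0.12 -1" --pt "-5.2 0.3 0 0 0 -0.12 -1" --pt "-5.2 0.3 0 0 0 -0.12 -1" --pt "-5.2 0.3 0 0 0 -0.12 -1"

```text
time_s: 7.65
ee_pos: [0.5024, -0.0577, 0.1033]
ee_rot: [2.38, 2.045, 0.011]
force: [1.3, 5.9, 14.2]
gripper_width: 0.0002
grasp_force: 7.0
```

```bash
cat >>h.py <<'E'
def stat():
    s=sense();d=s["ee_pos"][:2]-C;r=s["ee_rot"]
    print(round(s["time_s"],2),np.round(s["ee_pos"],4),"r %.4f phi %.1f yaw %.1f"%(np.hypot(*d),np.degrees(np.arctan2(d[1],d[0]))%360,(2*np.degrees(np.arctan2(r[1],r[0]))-90)%360),np.round(s["force"],1),np.round(s["q"],2))
E
python3 -c "
from h import *
stat()"
```

```text
7.65 [ 0.5024 -0.0577  0.1033] r 0.0414 phi 168.5 yaw 351.4 [ 1.3  5.9 14.2] [ 0.02  0.75 -0.    2.04 -0.01  0.34 -0.12]
```

apply_moves --pt "-5.2 0.3 0 0 0 -0.12 -1" --pt "-5.2 0.3 0 0 0 -0.12 -1" --pt "-5.2 0.3 0 0 0 -0.12 -1" --pt "-5.2 0.3 0 0 0 -0.12 -1" --pt "-5.2 0.3 0 0 0 -0.12 -1"

```text
time_s: 8.28
ee_pos: [0.5062, -0.0827, 0.1033]
ee_rot: [1.668, 2.656, 0.01]
force: [1.5, 6.0, 13.3]
gripper_width: -0.0001
grasp_force: 6.8
```

apply_moves --pt "-5.2 0.3 0 0 0 -0.12 -1" --pt "-5.2 0.3 0 0 0 -0.12 -1" --pt "-5.2 0.3 0 0 0 -0.12 -1" --pt "0 0 0 0 0 0 -1"

```text
time_s: 8.78
ee_pos: [0.5155, -0.0954, 0.1035]
ee_rot: [1.17, 2.908, 0.009]
force: [1.8, 4.7, 13.8]
gripper_width: -0.0001
grasp_force: 6.8
```

```bash
python3 -c "
from h import *
stat()
cv2.imwrite('pics/top2.png',cv2.resize(camera('top')[70:270,220:440,::-1],None,fx=3,fy=3))
print(tip_of('top','wheel_line')[:2])"
```

```text
8.78 [ 0.5155 -0.0954  0.1035] r 0.0402 phi 227.0 yaw 46.2 [ 1.8  4.7 13.8] [ 0.24  0.76 -0.24  1.98  0.4   0.43  0.51]
[]
```

View pics/top2.png

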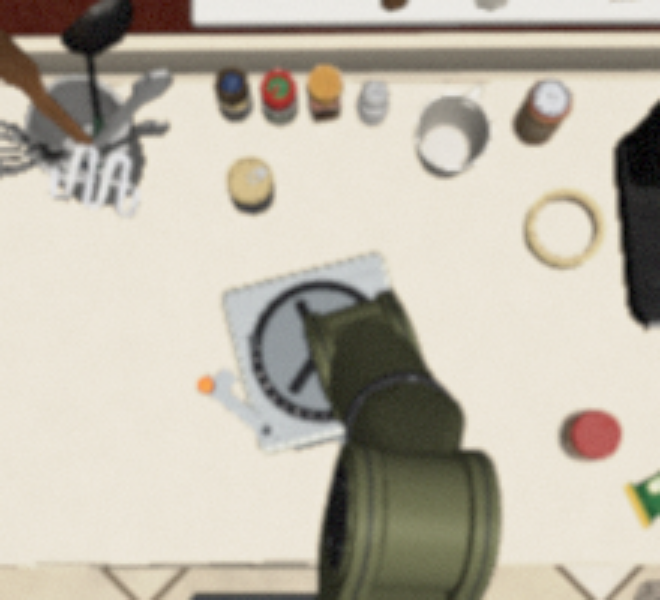

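The white line is hidden. The lower left wing, tip near (295,390), suggests the wheel is close to target. I'll lift and move aside to the left to look.

apply_moves --pt "1 0 -4 0 0 0 -1" --pt "1 0 -4 0 0 0 -1" --pt "1 0 -10 0 0 0 -1" --pt "0 0 -40 0 0 0 -1" --pt "0 0 -40 0 0 0 -1"

```text
time_s: 9.5
ee_pos: [0.5085, -0.0957, 0.2001]
ee_rot: [-1.176, -2.911, 0.001]
force: [1.2, -0.3, 0.6]
gripper_width: 0.0002
grasp_force: 0.0
```

```bash
python3 -c "
from h import *
stat()
plan([.48,.2,.2],-60+360-360,8)"
```

```text
9.5 [ 0.5085 -0.0957  0.2001] r 0.0455 phi 220.8 yaw 46.0 [ 1.2 -0.3  0.6] [ 0.31  0.61 -0.34  1.91  0.31  0.67  0.58]
[28.2, 24.1, 0.0] [-0.0003, 0.0, 0.2312]
[33.0, 17.0, 0.0] [-0.0003, 0.0, 0.2312]
[36.0, 9.0, 0.0] [-0.0003, 0.0, 0.2312]
[37.1, 0.5, 0.0] [-0.0003, 0.0, 0.2312]
[36.3, -8.0, 0.0] [-0.0003, 0.0, 0.2312]
[33.4, -16.1, 0.0] [-0.0003, 0.0, 0.2312]
[28.9, -23.4, 0.0] [-0.0003, 0.0, 0.2312]
[22.7, -29.4, 0.0] [-0.0003, 0.0, 0.2312]
```

apply_moves --pt "45 38.5 0 0 0 0 -1" --pt "45 38.5 0 0 0 0 -1" --pt "45 38.5 0 0 0 0 -1" --pt "45 38.5 0 0 0 0 -1" --pt "45 38.5 0 0 0 0 -1"

```text
time_s: 10.12
ee_pos: [0.4808, 0.2004, 0.1994]
ee_rot: [-1.178, -2.912, 0.002]
force: [0.9, -0.5, -0.2]
gripper_width: 0.0001
grasp_force: 0.0
```

```bash
python3 -c "
from h import *
stat()
im,o=measure();print(o)
cv2.imwrite('pics/top3.png',cv2.resize(im[135:235,270:370,::-1].astype(np.uint8),None,fx=6,fy=6,interpolation=cv2.INTER_CUBIC))
for t in ('wheel_line','wheel_center','index_mark'):
  for i in range(3): camera('top');print(t,[(np.round(x['xyz'],4),round(x['confidence'],2)) for x in tip_of('top',t)[:1]])"
```

```text
10.12 [0.4808 0.2004 0.1994] r 0.2736 phi 103.2 yaw 46.0 [ 0.9 -0.5 -0.2] [-0.31  0.61 -0.29  1.91  0.27  0.66  0.05]
{'tab': (array([ 0.5299, -0.1426,  0.094 ]), (np.float64(348.8181818181818), np.float64(190.1818181818182), 11)), 'post': (array([0.5003, 0.0653, 0.148 ]), (np.float64(288.0), np.float64(198.0), 21))}
wheel_line [(array([ 0.5358, -0.1325,  0.1059]), 0.72)]
wheel_line [(array([ 0.5368, -0.1278,  0.1064]), 0.93)]
wheel_line [(array([ 0.5392, -0.1316,  0.1032]), 0.83)]
wheel_center [(array([ 0.5427, -0.0669,  0.1099]), 0.89)]
wheel_center [(array([ 0.5425, -0.0666,  0.108 ]), 0.84)]
wheel_center [(array([ 0.5445, -0.0649,  0.1074]), 0.86)]
index_mark [(array([ 0.5443, -0.063 ,  0.1059]), 0.23)]
index_mark []
index_mark []
```

View pics/top3.png

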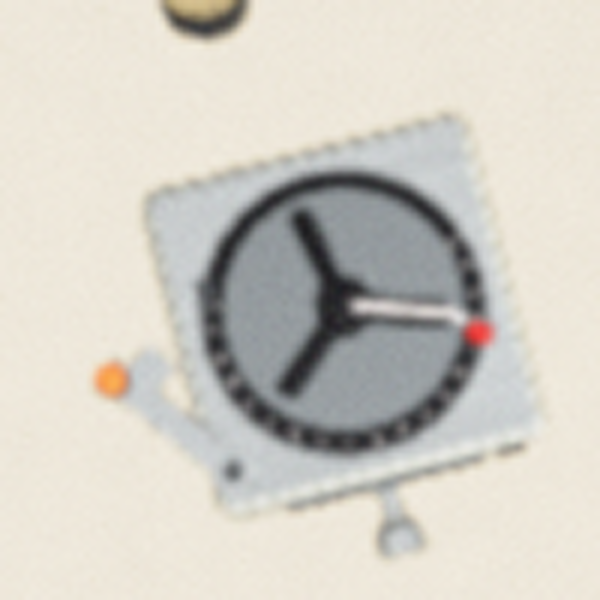

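```bash
cat >>h.py <<'E'
def check():
    A=np.mean([camera("top").astype(float) for _ in range(6)],0);R,G,B=A[...,0],A[...,1],A[...,2]
    ys,xs=np.mgrid[:400,:640]
    def wc(w,z):
        w=np.clip(w,0,None);return ray("top",((xs*w).sum()/w.sum(),(ys*w).sum()/w.sum()),z)[:2]
    near=(np.hypot(xs-349,ys-190)<7)
    tab=wc((R-np.maximum(G,B)-50)*near,.094)
    cu=(326.5,185.6)
    # white line pixels: brighter than flange within the wheel
    d=np.hypot(xs-327,ys-186);w=np.clip(A.min(2)-165,0,None)*(d<19.5)
    i=np.nonzero(w);P=np.array([ray("top",(x,y),.132)[:2] for y,x in zip(*i)])
    W=w[i];m=np.average(P,axis=0,weights=W);ev,V=np.linalg.eigh(np.cov(P.T,aweights=W));v=V[:,1];v*=np.sign((m-C)@v)
    an=lambda q:np.degrees(np.arctan2(q[1],q[0]))%360
    print("n",len(P),"line mid",m,"dir",an(v),"from C",an(m-C),"len",np.ptp(P@v),"tab",tab,an(tab-C),np.hypot(*(tab-C)))
    return A
E
python3 -c "
from h import *
A=check()
# flange/scale disc centre: dark ring fit
g=A.mean(2);m=((g<90)&(np.hypot(*(np.mgrid[:400,:640]-np.array([187,327])[:,None,None]))<27)).astype(np.uint8)
c=max(cv2.findContours(m,0,2)[0],key=len);e=cv2.fitEllipse(c);print(e,ray('top',e[0],.088))"
```

```text
n 35 line mid [ 0.54032966 -0.10612699] dir 263.88605629254835 from C 266.19274286567645 len 0.05848733077776938 tab [ 0.53045758 -0.1443423 ] 260.90426635219785 0.07933995010917741
((326.5043029785156, 185.05487060546875), (40.73881530761719, 43.45090866088867), 80.4117202758789) [ 0.54889552 -0.06495674  0.088     ]
```

The line's direction is about 263.7° and the tab's about 260.2°, so the wheel has overshot by roughly 3.5°. The wheel turned exactly as far as the finger did, so friction carried it. I'll press again and turn it back a little.

```bash
sed -i 's/^C=.*/C=np.array([.5443,-.0655])/' h.py; python3 -c "
from h import *
s=plan(fing(80,z=.19),46,5);print();plan(fing(80,z=.116),46,4,s)"
```

```text
[-41.2, -22.4, 1.9] [0.0, -0.0, 0.0001]
[-41.2, -22.4, 1.9] [0.0, -0.0, 0.0001]
[-41.2, -22.4, 1.9] [0.0, -0.0, 0.0001]
[-41.2, -22.4, 1.9] [0.0, -0.0, 0.0001]
[-41.2, -22.4, 1.9] [0.0, -0.0, 0.0001]

[0.0, 0.0, 18.5] [0.0, 0.0, 0.0]
[0.0, 0.0, 18.5] [0.0, 0.0, 0.0]
[0.0, 0.0, 18.5] [0.0, 0.0, 0.0]
[0.0, 0.0, 18.5] [0.0, 0.0, 0.0]
```

apply_moves --pt "-41.2 -22.4 1.9 0 0 0 -1" --pt "-41.2 -22.4 1.9 0 0 0 -1" --pt "-41.2 -22.4 1.9 0 0 0 -1" --pt "-41.2 -22.4 1.9 0 0 0 -1" --pt "-41.2 -22.4 1.9 0 0 0 -1"

```text
time_s: 12.0
ee_pos: [0.5523, -0.0258, 0.1898]
ee_rot: [1.176, 2.913, 0.0]
force: [-0.0, -0.0, -0.2]
gripper_width: -0.0001
grasp_force: 0.0
```

apply_moves --pt "0 0 18.5 0 0 0 -1" --pt "0 0 18.5 0 0 0 -1" --pt "0 0 18.5 0 0 0 -1" --pt "0 0 18.5 0 0 0 -1" --pt "0 0 0 0 0 0 -1"

```text
time_s: 12.62
ee_pos: [0.5508, -0.0244, 0.1147]
ee_rot: [-1.175, -2.911, 0.002]
force: [0.3, 0.7, 1.0]
gripper_width: 0.0006
grasp_force: 0.0
```

```bash
python3 -c "
from h import *
stat();check()"
```

```text
12.62 [ 0.5508 -0.0244  0.1147] r 0.0417 phi 81.0 yaw 46.0 [0.3 0.7 1. ] [ 0.12  0.77 -0.26  1.88  0.37  0.53  0.41]
n 10 line mid [ 0.53802007 -0.12656528] dir 244.57573303832808 from C 264.12836726412604 len 0.0121053484390444 tab [ 0.53044525 -0.14437371] 260.03721439564026 0.08008130559107694
```

apply_moves --pt "0 0 4 0 0 0 -1" --pt "0 0 4 0 0 0 -1" --pt "0 0 3 0 0 0 -1" --pt "0 0 3 0 0 0 -1" --pt "0 0 0 0 0 0 -1"

```text
time_s: 13.55
ee_pos: [0.5521, -0.0241, 0.1029]
ee_rot: [1.176, 2.912, 0.0]
force: [-3.3, 0.5, 13.9]
gripper_width: -0.0002
grasp_force: 7.0
```

apply_moves --pt "-0.7 0.5 0 0 0 0.02 -1" --pt "-0.7 0.5 0 0 0 0.02 -1" --pt "-0.7 0.5 0 0 0 0.02 -1" --pt "0 0 0 0 0 0 -1"

```text
time_s: 14.05
ee_pos: [0.5546, -0.0247, 0.1031]
ee_rot: [1.263, 2.875, 0.0]
force: [-2.9, -0.8, 13.7]
gripper_width: -0.0001
grasp_force: 7.0
```

```bash
python3 -c "
from h import *
stat();check()"
```

```text
14.05 [ 0.5546 -0.0247  0.1031] r 0.0421 phi 75.9 yaw 42.6 [-2.9 -0.8 13.7] [ 0.1   0.79 -0.24  1.88  0.35  0.51  0.36]
n 8 line mid [ 0.53292932 -0.12786262] dir 242.71928173244154 from C 259.6666814836531 len 0.009128039297684049 tab [ 0.53044076 -0.14456428] 260.05758939568756 0.08026978623910222
```

apply_moves --pt "0 0 -4 0 0 0 -1" --pt "0 0 -4 0 0 0 -1" --pt "0 0 -10 0 0 0 -1" --pt "0 0 -35 0 0 0 -1" --pt "0 0 -35 0 0 0 -1"

```text
time_s: 14.98
ee_pos: [0.5541, -0.0246, 0.1906]
ee_rot: [-1.263, -2.875, 0.0]
force: [0.6, 0.3, 0.1]
gripper_width: 0.0001
grasp_force: 0.0
```

```bash
python3 -c "
from h import *
s=plan([.455,.15,.19],43,5)"
```

```text
[39.1, 9.0, 0.1] [-0.0001, -0.0002, -0.0015]
[39.1, 9.1, 0.1] [-0.0001, -0.0002, -0.0015]
[39.1, 9.2, 0.1] [-0.0001, -0.0002, -0.0015]
[39.1, 9.2, 0.1] [-0.0001, -0.0002, -0.0015]
[39.1, 9.3, 0.1] [-0.0001, -0.0002, -0.0015]
```

apply_moves --pt "39 9 0 0 0 0 -1" --pt "39 9 0 0 0 0 -1" --pt "39 9 0 0 0 0 -1" --pt "39 9 0 0 0 0 -1" --pt "39 9 0 0 0 0 -1"

```text
time_s: 15.6
ee_pos: [0.455, 0.1505, 0.19]
ee_rot: [1.264, 2.876, 0.001]
force: [0.7, 0.7, 0.5]
gripper_width: 0.0004
grasp_force: 0.0
```

```bash
python3 -c "
from h import *
stat();check();_,o=measure();print(o)
H=np.array([.449,-.003])
f=lambda a,z:np.r_[H+.085*np.array([np.cos(np.radians(a)),np.sin(np.radians(a))]),z]
s=plan(f(90,.19),43,2);s=plan(f(90,.127),43,2,s);s=plan(f(90,.127),43,1,s)
for a in range(84,25,-6): s=plan(f(a,.127),43,1,s)"
```

```text
15.6 [0.455  0.1505 0.19  ] r 0.2337 phi 112.5 yaw 42.6 [0.7 0.7 0.5] [-0.25  0.58 -0.26  2.04  0.27  0.56  0.04]
n 36 line mid [ 0.53708917 -0.10890262] dir 260.05467867407845 from C 260.56713986731046 len 0.058641237806467524 tab [ 0.5304418  -0.14450713] 260.0512722464097 0.0802133135385004
{'tab': (array([ 0.5299, -0.1438,  0.094 ]), (np.float64(349.1818181818182), np.float64(190.1818181818182), 11)), 'post': (array([0.5003, 0.0653, 0.148 ]), (np.float64(288.0), np.float64(198.0), 21))}
[-21.9, -24.9, -0.1] [-0.0001, 0.0003, -0.0049]
[-21.8, -25.0, -0.1] [-0.0001, 0.0003, -0.0049]
[0.0, 0.0, 31.5] [0.0, 0.0, 0.0]
[0.0, 0.0, 31.5] [0.0, 0.0, 0.0]
[0.0, 0.0, 0.0] [0.0, 0.0, 0.0]
[-6.4, 6.2, 0.0] [0.0, 0.0, 0.0]
[-7.0, 5.5, 0.0] [0.0, 0.0, 0.0]
[-7.5, 4.7, 0.0] [0.0, 0.0, 0.0]
[-8.0, 3.9, 0.0] [0.0, 0.0, 0.0]
[-8.4, 3.0, 0.0] [0.0, 0.0, 0.0]
[-8.6, 2.2, 0.0] [0.0, 0.0, 0.0]
[-8.8, 1.2, 0.0] [0.0, 0.0, 0.0]
[-8.9, 0.3, 0.0] [0.0, 0.0, 0.0]
[-8.9, -0.6, 0.0] [0.0, 0.0, 0.0]
[-8.8, -1.5, 0.0] [0.0, 0.0, 0.0]
```

The setting is right: line 260.1–260.6°, tab 260.05°. Next is the latch.

apply_moves --pt "-21.9 -25 0 0 0 0 -1" --pt "-21.9 -25 0 0 0 0 -1" --pt "0 0 31.5 0 0 0 -1" --pt "0 0 31.5 0 0 0 -1" --pt "0 0 0 0 0 0 -1"

```text
time_s: 16.58
ee_pos: [0.4475, 0.0817, 0.1254]
ee_rot: [-1.265, -2.873, 0.005]
force: [-0.6, 0.2, -0.3]
gripper_width: 0.0
grasp_force: 0.0
```

apply_moves --pt "-6.4 6.2 0 0 0 0 -1" --pt "-7 5.5 0 0 0 0 -1" --pt "-7.5 4.7 0 0 0 0 -1" --pt "-8 3.9 0 0 0 0 -1" --pt "-8.4 3 0 0 0 0 -1"

```text
time_s: 17.2
ee_pos: [0.4905, 0.0712, 0.1268]
ee_rot: [-1.263, -2.875, 0.001]
force: [-2.0, 0.5, -0.2]
gripper_width: -0.0002
grasp_force: 0.9
```

apply_moves --pt "-8.6 2.2 0 0 0 0 -1" --pt "-8.8 1.2 0 0 0 0 -1" --pt "-8.9 0.3 0 0 0 0 -1" --pt "0 0 0 0 0 0 -1"

```text
time_s: 17.7
ee_pos: [0.5125, 0.0538, 0.1268]
ee_rot: [1.265, 2.874, 0.001]
force: [-0.1, 0.7, -0.3]
gripper_width: -0.0004
grasp_force: 0.0
```

```bash
python3 -c "
from h import *
stat()
im,o=measure();print(o)
cv2.imwrite('pics/top4.png',cv2.resize(im[135:235,270:370,::-1].astype(np.uint8),None,fx=5,fy=5,interpolation=cv2.INTER_CUBIC))"
```

```text
17.7 [0.5125 0.0538 0.1268] r 0.1234 phi 104.9 yaw 42.5 [-0.1  0.7 -0.3] [-0.05  0.72 -0.24  1.99  0.35  0.47  0.19]
{'tab': (array([ 0.5312, -0.1439,  0.094 ]), (np.float64(349.1818181818182), np.float64(189.8181818181818), 11))}
```

View pics/top4.png

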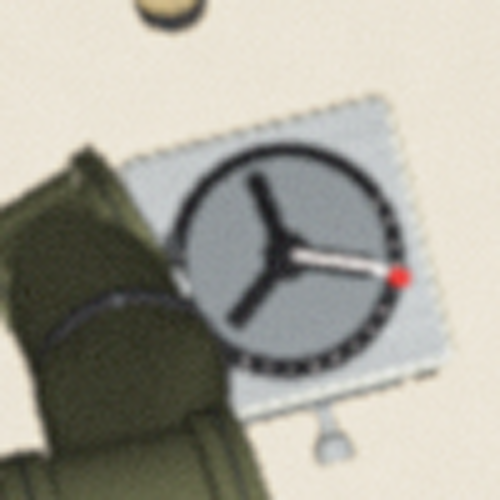

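The line points at the tab at (400,277), and the arm hides the latch. I'll keep pushing until the stop is felt.

apply_moves --pt "-5 0 0 0 0 0 -1" --pt "-5 -0.5 0 0 0 0 -1" --pt "0 0 0 0 0 0 -1"

```text
time_s: 18.12
ee_pos: [0.5181, 0.0465, 0.1269]
ee_rot: [1.264, 2.875, 0.0]
force: [-0.4, 0.2, -0.9]
gripper_width: 0.0002
grasp_force: 0.2
```

apply_moves --pt "-3 -0.5 0 0 0 0 -1" --pt "-3 -0.5 0 0 0 0 -1" --pt "0 0 0 0 0 0 -1"

```text
time_s: 18.5
ee_pos: [0.5208, 0.0416, 0.1267]
ee_rot: [-1.264, -2.876, 0.001]
force: [-3.1, -0.1, 0.9]
gripper_width: -0.0002
grasp_force: 1.1
```

apply_moves --pt "-2.5 -0.5 0 0 0 0 -1" --pt "-2.5 -0.5 0 0 0 0 -1" --pt "0 0 0 0 0 0 -1"

```text
time_s: 18.88
ee_pos: [0.5209, 0.0413, 0.1266]
ee_rot: [-1.256, -2.873, -0.003]
force: [-9.3, 7.4, 4.2]
gripper_width: 0.0003
grasp_force: 6.0
```

The stop is reached: 12 N and no further motion. I'll back off and look.

apply_moves --pt "0 0 0 0 0 0 -1" --pt "0 0 0 0 0 0 -1" --pt "15 0 0 0 0 0 -1" --pt "25 0 -20 0 0 0 -1" --pt "30 0 -40 0 0 0 -1"

```text
time_s: 19.5
ee_pos: [0.4762, 0.0889, 0.1866]
ee_rot: [-1.265, -2.875, 0.002]
force: [0.6, -0.5, 1.0]
gripper_width: -0.0002
grasp_force: 0.0
```

apply_moves --pt "45 0 -10 0 0 0 -1" --pt "45 20 0 0 0 0 -1" --pt "45 20 0 0 0 0 -1" --pt "0 0 0 0 0 0 -1"

```text
time_s: 20.0
ee_pos: [0.414, 0.2207, 0.1974]
ee_rot: [1.251, 2.881, 0.008]
force: [0.7, -0.7, 0.3]
gripper_width: 0.0002
grasp_force: 0.0
```

```bash
python3 -c "
from h import *
stat();check()
im,o=measure();print(o);p=o['post'][0][:2]-[.449,-.003];print(np.hypot(*p),np.arctan2(p[1],p[0])-.262)
cv2.imwrite('pics/top5.png',cv2.resize(im[135:235,270:370,::-1].astype(np.uint8),None,fx=5,fy=5,interpolation=cv2.INTER_CUBIC))"
```

```text
20.0 [0.414  0.2207 0.1974] r 0.3145 phi 114.5 yaw 43.0 [ 0.7 -0.7  0.3] [-0.41  0.55 -0.26  2.06  0.26  0.55 -0.11]
n 57 line mid [ 0.53296984 -0.07426272] dir 275.5435644315974 from C 217.71828832405947 len 0.1295069202592097 tab [ 0.53043584 -0.14449779] 260.04592330176024 0.08020514976013991
{'tab': (array([ 0.5299, -0.1438,  0.094 ]), (np.float64(349.1818181818182), np.float64(190.1818181818182), 11)), 'post': (array([0.5304, 0.0215, 0.148 ]), (np.float64(301.0), np.float64(189.0), 21))}
0.08500711734907845 0.030358202684428848
```

View pics/top5.png

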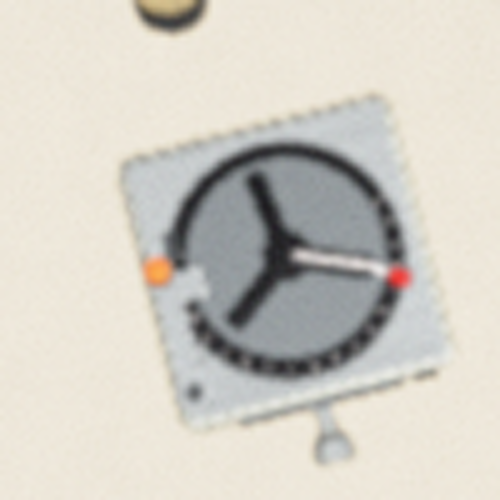

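The latch strap lies along the left edge, with the post at (158,271) and its nose over the rim at (200,283). The line points at the tab at (400,277), and the latch measures about 0.03 rad, against its stop.

```bash
python3 -c "
from station import job_done
print(job_done())"
```

```text
the job is handed in; nothing more can be done
None
```

I set the wheel to the red tab (line and tab within about 0.5° by camera), swung the latch home against its stop (about 0.03 rad) and handed the job in at about 20 s; no verdict came back.

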